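Seal the polish keeper and set its pump dial

TASK

Close up the polish keeper that stands on the upturned basin: first press all four corners of the tub's lid fully home so that the seal is seated all round, and then turn the click dial on the sloping console clockwise to its fourth click from off (the fourth dot), and leave it there. Let go, and leave the tin, shoe horn, last, mug and bottle where they are.

Things in the scene. Friction and masses are not known exactly. Their poses are not given: they have to be found in the camera images.
- keeper: the polish keeper, a vacuum tub appliance fixed on top of an upturned green basin (top 180 mm in radius), 130 mm deep (x), 248 mm wide (y). Origin: centre of its underside, 110 mm above the table. x points from its front (on the robot's side) to its back, y to the left seen from the front, z up. Left half, centre y = +64 mm: white tub with lid. Right half, centre y = -64 mm: grey console
- lid_mid (a point): centre of the lid of the square white tub, on its fixed middle cross (arms 40 mm wide), 68 mm above the keeper's underside; axes as the keeper's. The lid is 116 mm square; the centres of its four corner pieces lie 40 mm from here in x and in y. A round valve, 24 mm across, stands 8 mm high here
- slope_mid (a point): point on the console's sloping face where the dial's axis comes out; axes as the keeper's. The console is a grey wedge 116 mm wide, 40 mm high at the front, rising at 25 degrees to 94 mm at the back. Around the dial, 37 mm from here, are a long tick (off) and six dots
- near_left (a joint): how far the lid's near-left (near or far from the robot, left or right seen from the front) corner piece is pressed down, in m: 0 stands 6 mm proud, 0.006 is fully home, its top flush with the middle of the lid, where it meets a hard stop. Stiff seal: about 7 N moves it, and it stays where it is left. It starts between 0 and 0.002
- near_left_top (a point): centre of the flat top of the lid's near-left corner piece (36 x 36 mm). Its z axis is up. It moves down with the piece: fully home it lies 68 mm above the keeper's underside, unpressed up to 6 mm higher
- near_right (a joint): how far the lid's near-right corner piece is pressed down, in m: 0 stands 6 mm proud, 0.006 is fully home, its top flush with the middle of the lid, where it meets a hard stop. Stiff seal: about 7 N moves it, and it stays where it is left. It starts between 0 and 0.002
- near_right_top (a point): centre of the flat top of the lid's near-right corner piece (36 x 36 mm). Its z axis is up. It moves down with the piece: fully home it lies 68 mm above the keeper's underside, unpressed up to 6 mm higher
- far_left (a joint): how far the lid's far-left corner piece is pressed down, in m: 0 stands 6 mm proud, 0.006 is fully home, its top flush with the middle of the lid, where it meets a hard stop. Stiff seal: about 7 N moves it, and it stays where it is left. It starts between 0 and 0.002
- far_left_top (a point): centre of the flat top of the lid's far-left corner piece (36 x 36 mm). Its z axis is up. It moves down with the piece: fully home it lies 68 mm above the keeper's underside, unpressed up to 6 mm higher
- far_right (a joint): how far the lid's far-right corner piece is pressed down, in m: 0 stands 6 mm proud, 0.006 is fully home, its top flush with the middle of the lid, where it meets a hard stop. Stiff seal: about 7 N moves it, and it stays where it is left. It starts between 0 and 0.002
- far_right_top (a point): centre of the flat top of the lid's far-right corner piece (36 x 36 mm). Its z axis is up. It moves down with the piece: fully home it lies 68 mm above the keeper's underside, unpressed up to 6 mm higher
- dial (a joint): angle of the dial in rad: 0 at off (pointer line on the long tick, at the left), growing clockwise as seen facing the slope. Click-stops every 30 degrees (0.5236 rad): off, then six dots; hard stops at 0 and 3.14. It snaps into the nearest stop when let go; about 0.1 N m carries it over a click. It starts at off, the first or the second dot
- dial_grip (a point): middle of the dial's grip bar, on the turning axis, 19 mm off the slope. Black skirt 48 mm across, 7 mm thick; on it a bar 14 mm wide, 44 mm long, 7 to 29 mm off the slope, with a white pointer line at one end. Frame turns with the dial: z the turning axis, out of the slope, 25 degrees from vertical towards the robot's side; y along the bar to the pointer end; x across it
- tin_mid (a point): middle of a flat round metal tin, 65 mm across, 22 mm high, on the basin behind the keeper (bystander)
- horn_mid (a point): middle of a flat beige plastic shoe horn, 156 mm long, 38 mm wide, 6 mm thick, on the basin in front of the keeper (bystander)
- last_mid (a point): middle of a steel shoe last, about 175 mm long, 80 mm wide, 104 mm high, on the table (bystander)
- mug_mid (a point): middle of a white mug, 80 mm across, 85 mm high, on the table (bystander)
- bottle_mid (a point): middle of a black plastic bottle, 44 mm across, 120 mm high, on the table (bystander)

How it is judged (in metres and radians):
On the way, in this order (a step that is already met when the one before it is completed fails the run):
1. all four corners of the lid are pressed home (value of joint each of near_left, near_right, far_left, far_right above 0.0043 m), for 0.2 s.
2. then the dial stands at its fourth click (value of joint dial between 1.9444 and 2.2444 rad), for 0.2 s.
At the end, for the whole second after the job is handed in: all four lid corners are within 1.7 mm of fully home, and the dial rests in its fourth click-stop from off (2.09 rad, within 0.15 rad) (all of step 1 and all of step 2 and velocity of joint dial between -0.05 and 0.05 rad/s); the robot touches nothing.
It fails at once if a bystander (tin, shoe horn, last, mug or bottle) was shifted by more than 30 mm (distance of any of tin_mid, horn_mid, last_mid, mug_mid, bottle_mid from where it was at the start of the episode above 0.03 m).
It also fails if it takes over 72 s, if anything falls off the work surface, if the arm or the gripper's body presses on something with over 40 N, if the wrist force passes 120 N, or if a joint passes its speed limit or range.

ROBOT

A 6-joint arm with a two-finger parallel gripper is mounted at the origin on the work surface. World frame = base frame: x ahead of the robot, y to its left, z up, the work surface at z = 0. Lengths are in mm, angles in rad, forces in N, time in s.
With the tool pointing down it reaches from about 275 to 750 mm from the base axis. Payload 10.2 kg.
Tool frame: the origin (TCP) lies on the front face of the gripper's body, between the roots of the fingers; the fingertips stand 73 mm ahead of it and the grasp point (between the pads) lies ctrl.grip_depth ahead of it (ctrl.grip_depth is the distance from the TCP to the grasp point, in mm); z points along the fingers, y is the direction in which the jaws open and shut (so a half turn about z gives the same grasp; the last joint's range is limited). The gripper opens to 85 mm and grips with 20 to 120 N. Pads are 22 mm wide; open, the fingers measure 114 mm over their backs; the gripper's body (76 mm by 85 mm) begins 54 mm behind the grasp point. The pads swing forward as they close: fully open they stand 13 mm farther back than shut.
Start: joints at [0.909, 0.313, 1.498, -0, 1.331, -0.223], TCP at [223.061, 475.263, 303.894] pointing down, gripper open.
Joint ranges: [-2.94, 2.94], [-0.97, 2.17], [0.19, 2.56], [-1.23, 4.37], [0.02, 3.11], [-2.88, 2.88]. Speed limits (rad/s): [2.39, 2.39, 3.01, 3.14, 3.14, 3.14].

INTERFACE

Orientations are given as a unit quaternion [w, x, y, z].
In Python, from rig import readout, capture, ctrl, nets gives the robot as it stands. The module is installed in compiled form; this text tells all that it offers.
- The arm moves only by the tool apply_moves, never from a script. Its argument "targets" is a list of rows, each a list of 4 numbers: the shift along the tool's x, y, z in cm, then the turn about the tool's z in degrees. A call has 1 to 8 rows; each row shifts and turns the commanded pose from where the row before left it, along the tool's axes as they then stand; what a row does not reach is not made up. A row lasts 1/10 s, in which the tool goes at most 50 mm and 8.59 degrees, less where a joint would pass 70% of its speed; a pose out of reach is approached as far as the arm can. A call with a gripper value outside its range is refused whole. "grip" is the finger opening in cm, from 0 to 8.54, set as the call begins (left out, the last holds). The fingers move at their own pace and stop on an object; "force" is the grip in N (left out, the last holds). Time passes only in rows, so rows that do not move let the fingers close. It gives the time, the measured TCP pose, the force and the opening at its end, in the units of the state.
- readout.sense(): the state, without advancing time (a new reading comes with each control period).
- capture(name): name is "scene" or "top" or "wrist"; returns a dict with "img" (420x560x3 uint8, red, green, blue), "fov_y" (degrees; the focal length in pixels is half the picture's height over the tangent of half this angle, whatever the lens; pixels are square), "cx", "cy" (the principal point, pixels), "eye" and "rotation" of the camera in the world. Camera axes: x right, y down, z forward; pixel columns grow to the right and rows downward; lengths in mm; the calibration is good to about 2 mm. A picture is of the moment at which its call begins. There is no depth.
- ctrl.finish_job(): hands the job in, once; it reports no verdict.
Trained networks look in the newest picture that a camera, given by its name, has taken for a name from the list of things; names that differ only in an ending like _2 or _b are one class to them, and where a whole thing is asked for, a point or a joint stands for the part that bears it (a point fixed in the world has none). Each returns a list of dicts, best first, with "score" (0 to 1); they miss things now and then, are a little off and sometimes report something else, mostly with a low value. They report only what shows in the picture. A call takes as long as a camera call.
- nets.boxes_of(camera, target): "location" ([column, row] as shares, 0 to 1, of the picture: columns of its width, rows of its height, amid what is visible of it).
The state is a dict: "time_s": time; "joints": joint angles; "dq": joint speeds; "tau": joint torques, N m; "eef_pos": TCP position; "ee_rot": TCP orientation; "force": force on the tool from outside, world axes, zero at the start; "wrist_torque": the same for the moment, N m; "grip_width": opening from 0.0 (shut) to 1.0 (fully open).
Only numpy, scipy, OpenCV 4.12 (cv2) and the standard library are available. Lean on these libraries where they do the work, as an engineer would, in place of code of your own. Each camera call takes 0.05 s, during which the arm holds its last target.

## Working session

There is one attempt and no reset: what is moved stays moved. The work goes in short steps, Python scripts to look and compute and a tool call to move; the robot and the scene stay as the last step left them, time stands still between calls to the robot, and variables do not carry over. Pictures are saved under pics/ and viewed, and the job is handed in when it is done.

Besides the shell and the picture viewer there is one more tool, called as a command line: name --pt "numbers of a row" for each row, then --argument value for the rest. apply_moves: Moves the arm, as the interface text tells. Its arguments: {"type":"object","properties":{"targets":{"type":"array"},"grip":{"type":"number"},"force":{"type":"number"}},"required":["targets"]}

```bash
mkdir -p pics; cat > h.py <<'E'
from rig import readout, capture, ctrl, nets
import numpy as np, cv2
def snap(n,f):
    c=capture(n); cv2.imwrite('pics/'+f+'.png',c['img'][:,:,::-1]); return c
def ray(c,u,v):
    f=210/np.tan(np.radians(c['fov_y'])/2)
    d=np.array(c['rotation'])@np.array([(u-c['cx'])/f,(v-c['cy'])/f,1]); return np.array(c['eye']),d
def atz(c,u,v,z):
    e,d=ray(c,u,v); return e+d*(z-e[2])/d[2]
def proj(c,p):
    f=210/np.tan(np.radians(c['fov_y'])/2)
    q=np.array(c['rotation']).T@(np.asarray(p,float)-np.array(c['eye'])); return q[:2]/q[2]*f+[c['cx'],c['cy']]
E
python3 - <<'E'
from h import *
s=readout.sense();print(s['time_s'],s['eef_pos'],s['ee_rot'],s['grip_width'],s['force'],ctrl.grip_depth)
for n in ['scene','top','wrist']:
    c=snap(n,n+'0');print(n,c['eye'],np.round(c['rotation'],3).tolist(),c['fov_y'],c['cx'],c['cy'])
    for t in ['lid_mid','slope_mid','near_left_top','near_right_top','far_left_top','far_right_top','dial_grip','tin_mid','horn_mid']:
        for r in nets.boxes_of(n,t)[:2]: print(t,round(r['score'],2),np.round(np.array(r['location'])*[560,420],1))
E
```

```text
0.0 [222.94288658 475.12987519 303.3333626 ] [-2.90905645e-04  2.17639632e-01  9.76028979e-01 -5.81291357e-04] 0.9986005338526127 [-1.0346498   0.66574536  0.52109279] 53.900000000000006
scene [1179.61133866  519.73625813 1250.07095191] [-0.134, 0.414, 0.853, -0.288] 44.66830498389882 276.8414174216029 207.88682398234988
lid_mid 0.68 [275.8 216.6]
slope_mid 0.64 [314.5 207.5]
slope_mid 0.61 [275.8 209.8]
near_left_top 0.69 [313.8 210.6]
near_right_top 0.69 [285.4 196.3]
far_left_top 0.73 [299.6 230.1]
far_left_top 0.44 [142.8 202. ]
far_right_top 0.67 [274.8 216.5]
tin_mid 0.79 [268.1 255.9]
tin_mid 0.41 [250.3 192.4]
horn_mid 0.8 [301.3 191.4]
top [ 466.26988656   36.38838885 1276.910835  ] [-0.013, 0.712, -0.702, 0.033] 50.321077438661085 274.79411855721935 209.35755033694016
lid_mid 0.73 [280.7 200.4]
lid_mid 0.56 [307.9 196.5]
slope_mid 0.61 [283.7 204.2]
near_left_top 0.58 [239.4 227.3]
near_right_top 0.65 [275.2 220.2]
far_left_top 0.57 [237.5 196.1]
far_right_top 0.79 [265.8 189.5]
far_right_top 0.69 [253.7 166.6]
dial_grip 0.56 [305.3 197.2]
tin_mid 0.78 [255.5 166.7]
tin_mid 0.57 [276.  253.5]
horn_mid 0.83 [277.3 251.9]
horn_mid 0.5 [253.7 167. ]
wrist [147.78995501 509.59870938 373.14013371] [0.135, 0.833, 0.529, 0.086] 69.57369483670121 283.032218972294 207.58898480766644
```

```bash
python3 - <<'E'
import cv2
a=cv2.imread('pics/top0.png')[130:280,190:370];cv2.imwrite('pics/topz.png',cv2.resize(a,None,fx=4,fy=4,interpolation=cv2.INTER_CUBIC))
E
```

```text
(no output)
```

View pics/topz.png

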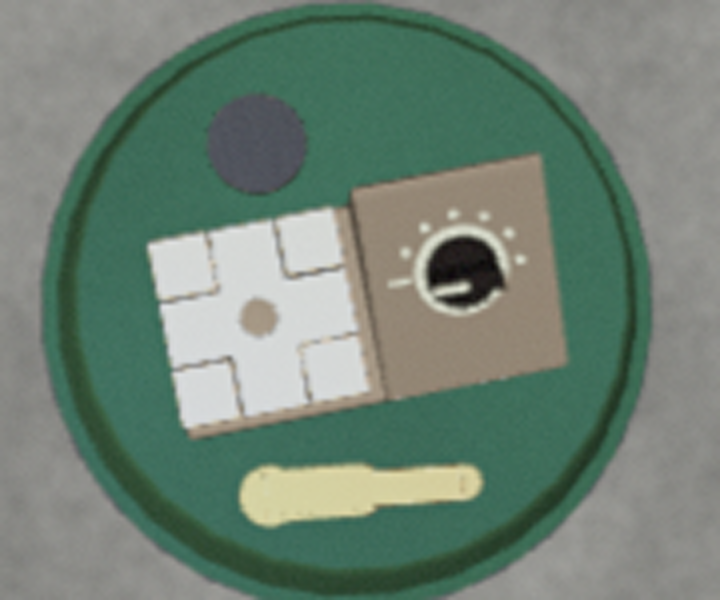

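View pics/scene0.png

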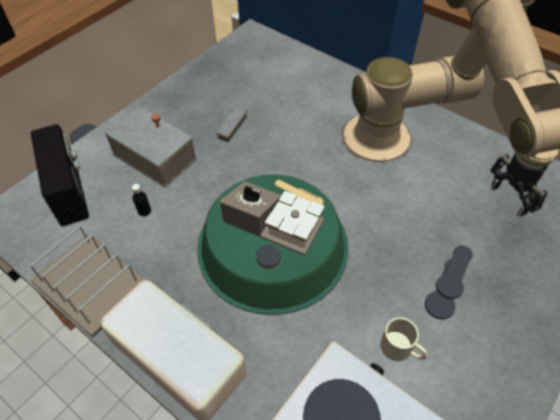

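View pics/top0.png

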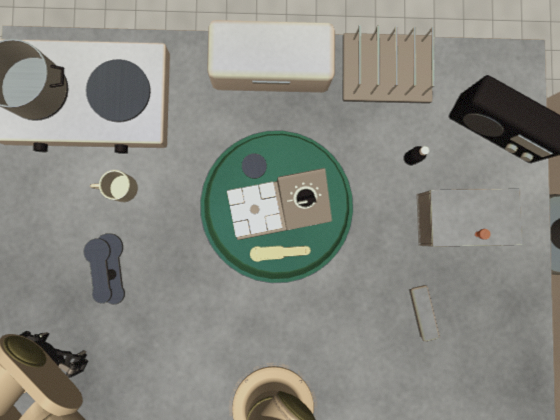

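```bash
cat >> h.py <<'E'
from scipy.optimize import least_squares
K=np.array
def kp(P,q):
    x,y,a=P[:3]; c,s=np.cos(a),np.sin(a); return K([x+c*q[0]-s*q[1],y+s*q[0]+c*q[1],110+q[2]])
E
python3 - <<'E'
from h import *
c=capture('top')
pts={(0,64,76):(259,317),(58,122,73):(148,243),(58,6,73):(335,207),(-58,122,73):(190,428),(-58,6,73):(372,393),
(58,-6,94):(352,188),(58,-122,94):(541,154),(-58,-122,40):(567,362),(-58,-6,40):(388,400)}
f=lambda P:np.concatenate([proj(c,kp(P,q))-(K(v)/4+[190,130]) for q,v in pts.items()])
r=least_squares(f,[460,20,0.1]);print(r.x);print(r.fun.reshape(-1,2).round(1).tolist())
P=r.x
for q in [(0,64,68),(-40,104,72),(-40,24,72),(40,104,72),(40,24,72),(0,-64,67),(-8,-64,67+17)]:print(q,kp(P,q).round(1),((proj(c,kp(P,q))-[190,130])*4).round())
E
```

```text
Traceback (most recent call last):
  File "h.py", line 12, in proj
    q=np.array(c['rotation']).T@(np.asarray(p,float)-np.array(c['eye'])); return q[:2]/q[2]*f+[c['cx'],c['cy']]
      ~~~~~~~~~~~~~~~~~~~~~~~~~^^~~~~~~~~~~~~~~~~~~~~~~~~~~~~~~~~~~~~~~~
ValueError: matmul: Input operand 1 has a mismatch in its core dimension 0, with gufunc signature (n?,k),(k,m?)->(n?,m?) (size 3 is different from 4)
```

```bash
sed -i "s/^from scipy.optimize/from scipy.spatial.transform import Rotation as Ro\nfrom scipy.optimize/; s/np.array(c\['rotation'\])/Rm(c)/" h.py; cat >> h.py <<'E'
def Rq(q): return Ro.from_quat(np.asarray(q),scalar_first=True).as_matrix()
def Rm(c): return Rq(c['rotation'])
E
python3 - <<'E'
from h import *
c=capture('top')
pts={(0,64,76):(259,317),(58,122,73):(148,243),(58,6,73):(335,207),(-58,122,73):(190,428),(-58,6,73):(372,393),
(58,-6,94):(352,188),(58,-122,94):(541,154),(-58,-122,40):(567,362),(-58,-6,40):(388,400)}
f=lambda P:np.concatenate([proj(c,kp(P,q))-(K(v)/4+[190,130]) for q,v in pts.items()])
r=least_squares(f,[460,20,0.1]);print(r.x);print(r.fun.reshape(-1,2).round(1).tolist())
P=r.x
for q in [(0,64,68),(-40,104,72),(-40,24,72),(40,104,72),(40,24,72),(0,-64,67),(-8,-64,67+17)]:print(q,kp(P,q).round(1),((proj(c,kp(P,q))-[190,130])*4).round())
s=readout.sense();R=Rq(s['ee_rot']);print(R.round(3));cw=capture('wrist');print((R.T@(K(cw['eye'])-K(s['eef_pos']))).round(1),(R.T@Rm(cw)).round(3))
E
```

```text
[ 5.51322954e+02 -7.75200794e+00  2.11316064e-01]
[[0.3, 0.0], [0.2, 0.1], [-0.2, -0.0], [-1.2, 0.3], [-0.1, -0.3], [0.7, 2.7], [0.2, 2.0], [0.0, -2.2], [-0.0, -2.7]]
(0, 64, 68) [537.9  54.8 178. ] [260. 318.]
(-40, 104, 72) [490.4  85.5 182. ] [209. 394.]
(-40, 24, 72) [507.2   7.3 182. ] [337. 369.]
(40, 104, 72) [568.6 102.3 182. ] [184. 266.]
(40, 24, 72) [585.4  24.1 182. ] [311. 241.]
(0, -64, 67) [564.7 -70.3 177. ] [463. 278.]
(-8, -64, 84) [556.9 -72.  194. ] [469. 288.]
[[-0.905  0.425  0.   ]
 [ 0.425  0.905  0.   ]
 [-0.     0.    -1.   ]]
[ 82.7  -0.9 -69.2] [[-0.001 -0.949 -0.316]
 [ 1.    -0.001  0.001]
 [-0.001 -0.316  0.949]]
```

apply_moves --pt "-3.1 -1.8 -0.5 0" --pt "-3.1 -1.8 -0.5 0" --pt "-3.1 -1.8 -0.5 0" --pt "-3.1 -1.8 -0.5 0" --pt "-3.1 -1.8 -0.5 0" --pt "-3.1 -1.8 -0.5 0" --pt "-3.1 -1.8 -0.5 0" --pt "-3.1 -1.8 -0.5 0" --grip 0

```text
time_s: 2.45
eef_pos: [387.0, 238.2, 344.3]
ee_rot: [0.0, 0.218, 0.976, 0.0]
force: [0.7, 0.1, 0.5]
grip_width: 0.001
```

apply_moves --pt "-3.1 -1.8 -0.5 0" --pt "-3.1 -1.8 -0.5 0" --pt "-3.1 -1.8 -0.5 0" --pt "-3.1 -1.8 -0.5 0" --pt "-3.1 -1.8 -0.5 0" --pt "-3.1 -1.8 -0.5 0" --pt "-3.1 -1.8 -0.5 0" --pt "-3.1 -1.8 -0.5 0"

```text
time_s: 3.25
eef_pos: [550.4, 2.5, 384.1]
ee_rot: [0.0, 0.218, 0.976, 0.0]
force: [0.3, 1.1, -0.3]
grip_width: -0.001
```

apply_moves --pt "0 0 0 7.5" --pt "0 0 0 7.5" --pt "0 0 0 7.5" --pt "0 0 0 7.5" --pt "0 0 0 7.5" --pt "0 0 0 7.5" --pt "0 0 0 7.5" --pt "0 0 0 0"

```text
time_s: 4.05
eef_pos: [549.7, 3.8, 383.9]
ee_rot: [-0.0, 0.627, 0.779, -0.0]
force: [-0.4, 0.3, -0.2]
grip_width: 0.003
```

```bash
python3 - <<'E'
from h import *
c=snap('wrist','w1');s=readout.sense();print(s['eef_pos'],Rq(s['ee_rot']).round(3).tolist(),s['joints'],s['time_s'],s['grip_width'],s['force'])
E
```

```text
[549.71363104   3.82958075 383.86437581] [[-0.217, 0.976, -0.0], [0.976, 0.217, 0.0], [0.0, -0.0, -1.0]] [-2.06203944e-01  3.27226557e-01  1.27215830e+00 -1.12703236e-07
  1.54225795e+00 -4.24749241e-01] 4.1 0.001245881825025334 [-0.72386143  0.15485379  0.32111095]
```

View pics/w1.png

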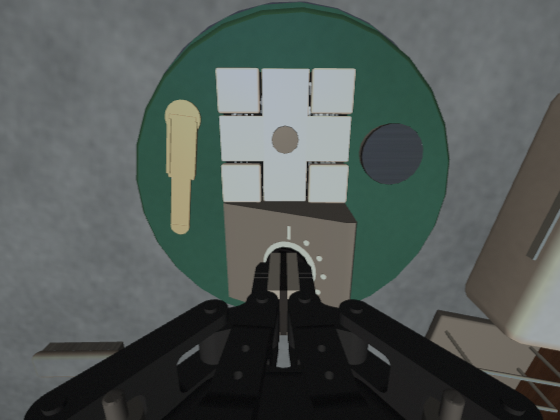

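```bash
python3 - <<'E'
from h import *
c=capture('wrist');t=capture('top')
w={(0,64,76):(285,139),(58,122,73):(355,68.5),(58,6,73):(348,202.5),(-58,122,73):(216.5,69),(-58,6,73):(222,202)}
pts={(0,64,76):(259,317),(58,122,73):(148,243),(58,6,73):(335,207),(-58,122,73):(190,428),(-58,6,73):(372,393)}
for use in (1,2,3):
  def f(P):
    o=[]
    if use&1:o+=[proj(c,kp(P,q))-K(v) for q,v in w.items()]
    if use&2:o+=[proj(t,kp(P,q))-(K(v)/4+[190,130]) for q,v in pts.items()]
    return np.concatenate(o)
  r=least_squares(f,[550,-8,0.2]);print(r.x,r.fun.reshape(-1,2).round(1).tolist())
  P=r.x
  print([kp(P,q).round(1).tolist() for q in [(-40,104,72),(-40,24,72),(40,104,72),(40,24,72),(0,-64,67)]])
E
```

```text
[ 5.52009537e+02 -5.71778726e+00  2.16617950e-01] [[0.3, 1.4], [1.6, -0.8], [-1.0, 0.7], [-2.0, -1.6], [1.1, 1.1]]
[[490.6, 87.3, 182.0], [507.8, 9.1, 182.0], [568.7, 104.4, 182.0], [585.9, 26.3, 182.0], [565.8, -68.2, 177.0]]
[ 5.51607011e+02 -8.15901695e+00  2.15565225e-01] [[0.5, 0.0], [0.3, 0.2], [-0.1, -0.1], [-0.9, 0.4], [0.2, -0.4]]
[[490.3, 84.9, 182.0], [507.4, 6.7, 182.0], [568.4, 102.0, 182.0], [585.5, 23.8, 182.0], [565.3, -70.7, 177.0]]
[ 5.51959140e+02 -5.97715855e+00  2.16460109e-01] [[0.2, 1.6], [1.5, -0.5], [-1.2, 1.0], [-2.1, -1.3], [1.0, 1.3], [-0.4, -0.1], [-0.6, 0.1], [-1.0, -0.3], [-1.8, 0.2], [-0.7, -0.6]]
[[490.6, 87.0, 182.0], [507.7, 8.9, 182.0], [568.7, 104.2, 182.0], [585.9, 26.1, 182.0], [565.7, -68.5, 177.0]]
```

apply_moves --pt "0.65 -2.0 3.0 0" --pt "0.65 -2.0 3.0 0" --pt "0 0 3.0 0" --pt "0 0 2.0 0" --pt "0 0 0.5 0" --pt "0 0 0 0" --pt "0 0 0 0"

```text
time_s: 4.9
eef_pos: [508.3, 7.9, 270.0]
ee_rot: [0.001, 0.627, 0.779, 0.0]
force: [0.2, 0.6, -0.9]
grip_width: 0.003
```

```bash
python3 - <<'E'
from h import *
c=snap('wrist','w2');s=readout.sense();print(s['eef_pos'],s['force'])
E
```

```text
[508.32703213   7.88508509 270.07197903] [ 1.14633554 -0.3521183   1.39256435]
```

View pics/w2.png

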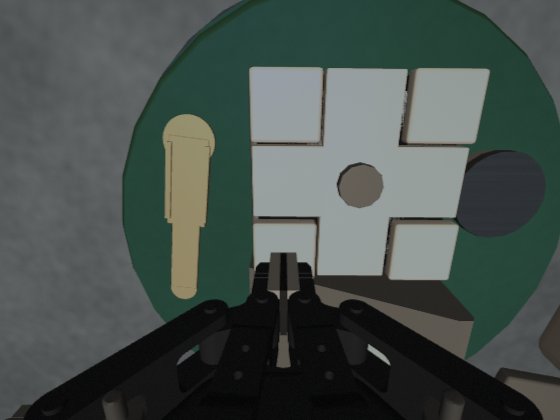

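apply_moves --pt "0 0 0.5 0" --pt "0 0 0.5 0" --pt "0 0 0.2 0" --pt "0 0 0.2 0" --pt "0 0 0.2 0" --pt "0 0 0 0"

```text
time_s: 5.55
eef_pos: [507.7, 8.0, 253.1]
ee_rot: [-0.0, 0.627, 0.779, -0.0]
force: [-2.2, 0.4, 3.7]
grip_width: 0.005
```

apply_moves --pt "0 0 0.1 0" --pt "0 0 0.1 0" --pt "0 0 0 0"

```text
time_s: 5.85
eef_pos: [507.8, 8.0, 251.3]
ee_rot: [-0.0, 0.627, 0.779, -0.0]
force: [-3.0, 0.3, 4.7]
grip_width: -0.001
```

apply_moves --pt "0 0 0.1 0" --pt "0 0 0.1 0" --pt "0 0 0 0"

```text
time_s: 6.15
eef_pos: [507.8, 8.0, 250.5]
ee_rot: [0.0, 0.627, 0.779, 0.0]
force: [-8.3, 0.3, 17.3]
grip_width: -0.002
```

apply_moves --pt "0 0 0.1 0" --pt "0 0 0.1 0" --pt "0 0 0 0"

```text
time_s: 6.45
eef_pos: [507.8, 8.1, 250.3]
ee_rot: [0.001, 0.627, 0.779, 0.0]
force: [-13.9, 2.3, 31.9]
grip_width: -0.001
```

apply_moves --pt "0 0 -1.5 0" --pt "4 0 0 0" --pt "4 0 0 0" --pt "0 0 0 0" --pt "0 0 0.8 0" --pt "0 0 0.2 0" --pt "0 0 0.2 0" --pt "0 0 0 0"

```text
time_s: 7.25
eef_pos: [491.1, 85.7, 250.5]
ee_rot: [-0.0, 0.627, 0.779, 0.001]
force: [-2.2, 5.4, 11.0]
grip_width: 0.0
```

apply_moves --pt "0 0 0.1 0" --pt "0 0 0.1 0" --pt "0 0 0.1 0" --pt "0 0 0 0"

```text
time_s: 7.65
eef_pos: [491.2, 85.7, 250.3]
ee_rot: [0.001, 0.627, 0.779, 0.001]
force: [-12.7, 5.7, 34.8]
grip_width: 0.0
```

Home. Now far-left (tool y +80), then far-right.

apply_moves --pt "0 0 -1.5 0" --pt "0 4 0 0" --pt "0 4 0 0" --pt "0 0 0 0" --pt "0 0 0.8 0" --pt "0 0 0.2 0" --pt "0 0 0.2 0" --pt "0 0 0 0"

```text
time_s: 8.45
eef_pos: [568.8, 102.3, 250.6]
ee_rot: [0.001, 0.627, 0.779, 0.001]
force: [2.5, -0.6, 4.1]
grip_width: 0.004
```

apply_moves --pt "0 0 0.1 0" --pt "0 0 0.1 0" --pt "0 0 0.1 0" --pt "0 0 0 0"

```text
time_s: 8.85
eef_pos: [568.7, 102.4, 250.5]
ee_rot: [0.002, 0.627, 0.779, 0.001]
force: [-4.8, -2.9, 23.6]
grip_width: -0.001
```

apply_moves --pt "0 0 -1.5 0" --pt "-4 0 0 0" --pt "-4 0 0 0" --pt "0 0 0 0" --pt "0 0 0.8 0" --pt "0 0 0.2 0" --pt "0 0 0.2 0" --pt "0 0 0 0"

```text
time_s: 9.65
eef_pos: [585.6, 25.3, 250.6]
ee_rot: [0.001, 0.626, 0.779, -0.001]
force: [-2.8, -5.3, 7.0]
grip_width: -0.004
```

apply_moves --pt "0 0 0.1 0" --pt "0 0 0.1 0" --pt "0 0 0.1 0" --pt "0 0 0 0"

```text
time_s: 10.05
eef_pos: [585.6, 25.3, 250.4]
ee_rot: [0.002, 0.626, 0.78, -0.0]
force: [-9.6, -4.3, 26.4]
grip_width: -0.001
```

apply_moves --pt "0 0 -4 0" --pt "0 0 -4 0" --pt "-3 -1 -3 0" --pt "-4 -1 -1 0" --pt "-4 -1 0 0" --pt "-4 -1 0 0" --pt "0 0 0 0" --pt "0 0 0 0"

```text
time_s: 10.85
eef_pos: [578.8, -129.5, 366.1]
ee_rot: [-0.001, 0.627, 0.779, 0.0]
force: [0.1, 0.6, 0.3]
grip_width: 0.001
```

```bash
python3 - <<'E'
from h import *
c=snap('wrist','w3');s=readout.sense();print(s['eef_pos'],s['force'],s['joints'])
P=[552,-7,.2165]
for z in (64,67,70): print(proj(c,kp(P,(0,-64,z))))
cv2.imwrite('pics/w3z.png',cv2.resize(c['img'][60:240,180:400,::-1],None,fx=3.3,fy=3.3,interpolation=cv2.INTER_CUBIC))
t=capture('top')['img'];cv2.imwrite('pics/t3z.png',cv2.resize(t[130:280,190:370,::-1],None,fx=4,fy=4,interpolation=cv2.INTER_CUBIC))
E
```

```text
[ 578.91751397 -128.74933689  366.36966251] [ 0.46609705 -0.68730023  0.11393438] [-4.16365774e-01  4.36342738e-01  1.16218557e+00  4.78757468e-04
  1.54431321e+00 -6.33176979e-01]
[285.42606981 132.69243177]
[285.45291567 132.97330794]
[285.48037645 133.2606176 ]
```

View pics/w3.png

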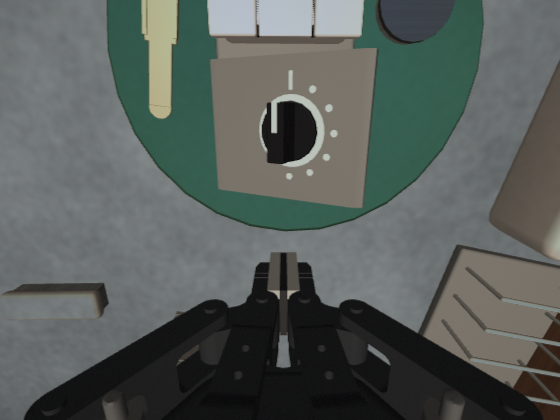

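View pics/w3z.png

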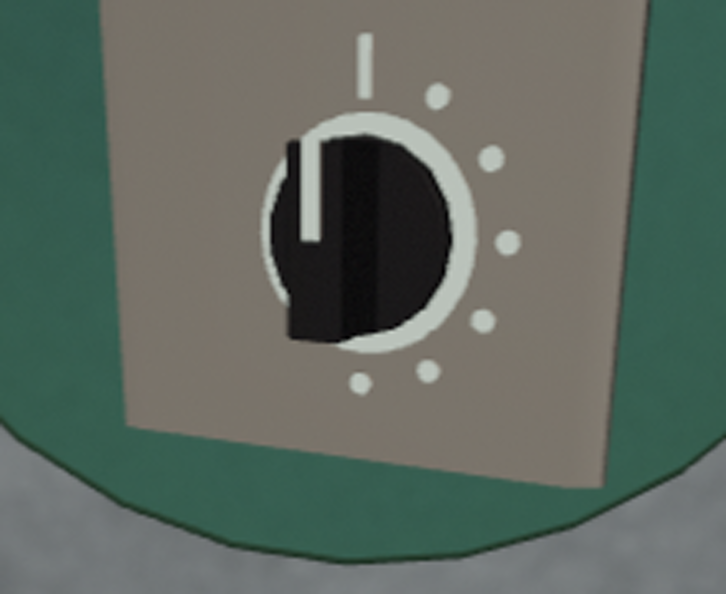

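```bash
python3 - <<'E'
from h import *
c=capture('wrist');t=capture('top');P=[552,-7,.2165]
f=lambda p:np.r_[proj(c,p)-[291.8,130.5],proj(t,p)-[305.5,197.1]]
r=least_squares(f,[565,-70,177]);print(r.x,r.fun)
def inv(p):
    d=K(p)-[552,-7,110];a=.2165;return K([d[0]*np.cos(a)+d[1]*np.sin(a),-d[0]*np.sin(a)+d[1]*np.cos(a),d[2]])
print(inv(r.x))
# with z fixed
for z in (172,177,180): p=atz(c,291.8,130.5,z);q=atz(t,305.5,197.1,z);print(z,inv(p).round(1),inv(q).round(1))
# bar top: z from slope: ends
for (u,v) in [(290,141),(290,338),(345,141)]:
  print(inv(atz(c,180+u/3.3,60+v/3.3,205)).round(1))
for n,(u,v),z in [('fl',(211,60),150),('fr',(218,188),150),('bl',(376,48),204),('br',(362,208),204)]: print(n,inv(atz(c,u,v,z)).round(1))
E
```

```text
[569.38696892 -64.00246446 205.43131293] [-0.26176894  0.27755971 -1.09156542 -0.64280502]
[  4.73622432 -59.40669846  95.43131293]
172 [  5.9 -61.5  62. ] [  5.1 -65.5  62. ]
177 [  5.7 -61.2  67. ] [  4.7 -64.9  67. ]
180 [  5.7 -61.   70. ] [  4.5 -64.6  70. ]
[-12.5 -39.8  95. ]
[-13.2 -83.   95. ]
[ -0.5 -39.8  95. ]
fl [-63.3  -4.4  40. ]
fr [ -64.9 -117.6   40. ]
bl [62.4 -4.1 94. ]
br [  62.3 -120.1   94. ]
```

apply_moves --pt "3.0 -0.5 0 0" --pt "3.1 0 0 0" --pt "0 0 3.5 0" --pt "0 0 3.5 0" --pt "0 0 0.5 0" --pt "0 0 0 0" --pt "0 0 0 0" --grip 2.4 --force 20

```text
time_s: 11.75
eef_pos: [561.6, -71.4, 293.8]
ee_rot: [0.001, 0.627, 0.779, 0.0]
force: [0.1, 0.9, 0.1]
grip_width: 0.283
```

```bash
python3 - <<'E'
from h import *
c=snap('wrist','w4');s=readout.sense();print(s['eef_pos'],s['force'],s['joints'],s['grip_width']*85.4)
cv2.imwrite('pics/w4z.png',cv2.resize(c['img'][150:350,180:400,::-1],None,fx=3,fy=3,interpolation=cv2.INTER_CUBIC))
cv2.imwrite('pics/s4.png',cv2.resize(capture('scene')['img'][150:270,190:350,::-1],None,fx=4,fy=4,interpolation=cv2.INTER_CUBIC))
E
```

```text
[561.62477186 -71.55592632 293.81041346] [ 0.30299949 -0.07056903 -0.5758091 ] [-3.33613976e-01  4.09992103e-01  1.38742683e+00 -6.27430225e-06
  1.34104590e+00 -5.49426508e-01] 24.29688510525671
```

View pics/w4z.png

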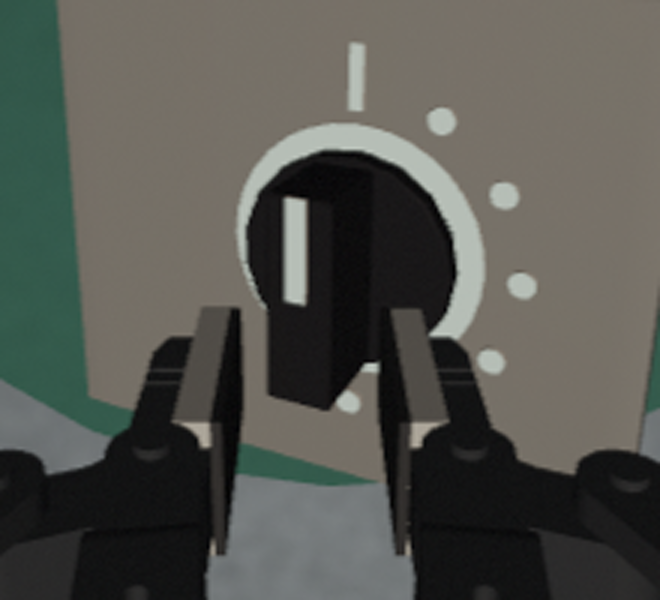

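View pics/s4.png

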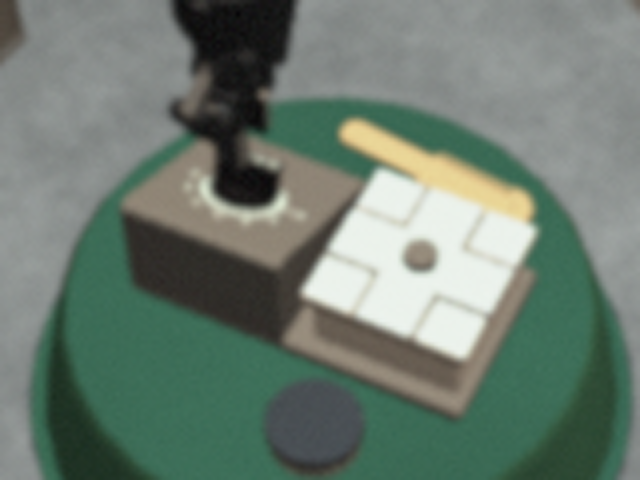

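apply_moves --pt "0 0 0.8 0" --pt "0 0 0.7 0" --pt "0 0 0 0"

```text
time_s: 12.15
eef_pos: [560.8, -71.4, 275.7]
ee_rot: [-0.001, 0.627, 0.779, -0.0]
force: [-0.3, -0.6, 0.7]
grip_width: 0.279
```

```bash
python3 - <<'E'
from h import *
c=snap('wrist','w5');s=readout.sense();print(s['eef_pos'],s['force'])
cv2.imwrite('pics/w5z.png',cv2.resize(c['img'][150:350,180:400,::-1],None,fx=3,fy=3,interpolation=cv2.INTER_CUBIC))
E
```

```text
[560.94167871 -71.4717705  276.27837282] [-0.1050554   0.31417455 -0.39888682]
```

View pics/w5z.png

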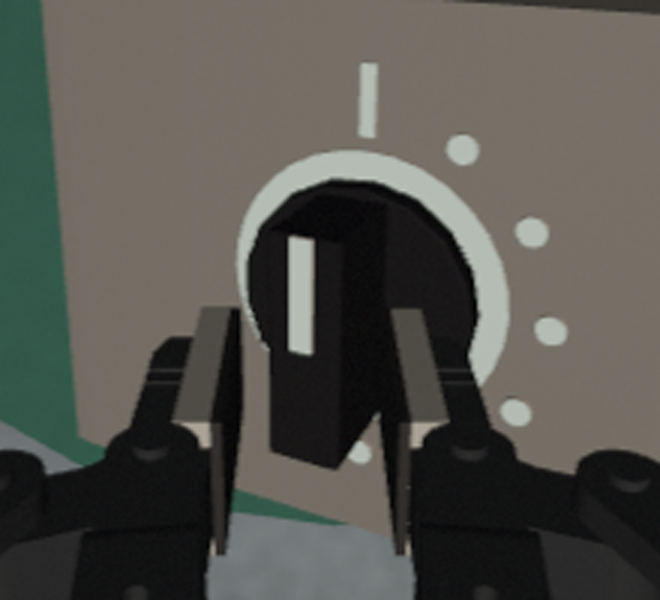

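apply_moves --pt "0 0 0.3 0" --pt "0 0 0.2 0" --pt "0 0 0 0"

```text
time_s: 12.5
eef_pos: [561.0, -71.5, 271.6]
ee_rot: [-0.0, 0.627, 0.779, -0.0]
force: [0.0, 1.3, -1.4]
grip_width: 0.278
```

```bash
python3 - <<'E'
from h import *
c=snap('wrist','w6');s=readout.sense();print(s['eef_pos'],s['force'])
cv2.imwrite('pics/w6z.png',cv2.resize(c['img'][150:350,180:400,::-1],None,fx=3,fy=3,interpolation=cv2.INTER_CUBIC))
E
```

```text
[561.08622117 -71.50011264 271.81904838] [ 0.64695814  1.15576202 -0.69986878]
```

View pics/w6z.png

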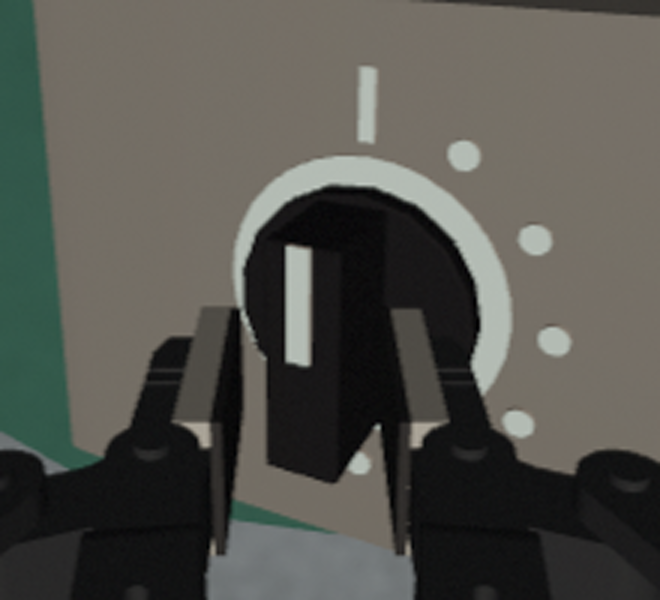

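apply_moves --pt "0 0 0.2 8" --pt "0 0 0 8" --pt "0 0 0 8" --pt "0 0 0 8" --pt "0 0 0 8" --pt "0 0 0 8" --pt "0 0 0 0"

```text
time_s: 13.25
eef_pos: [560.7, -71.6, 269.9]
ee_rot: [-0.0, 0.89, 0.456, -0.001]
force: [-3.1, -0.4, 1.1]
grip_width: 0.28
```

```bash
python3 - <<'E'
from h import *
c=snap('wrist','w7');s=readout.sense();print(s['eef_pos'],s['force'],s['wrist_torque'])
cv2.imwrite('pics/w7z.png',cv2.resize(c['img'][150:350,180:400,::-1],None,fx=3,fy=3,interpolation=cv2.INTER_CUBIC))
E
```

```text
[560.80246431 -71.54270816 269.92071335] [-2.8309344  -1.43167128  0.74173652] [-0.12415361  0.63677828  0.05322919]
```

View pics/w7z.png

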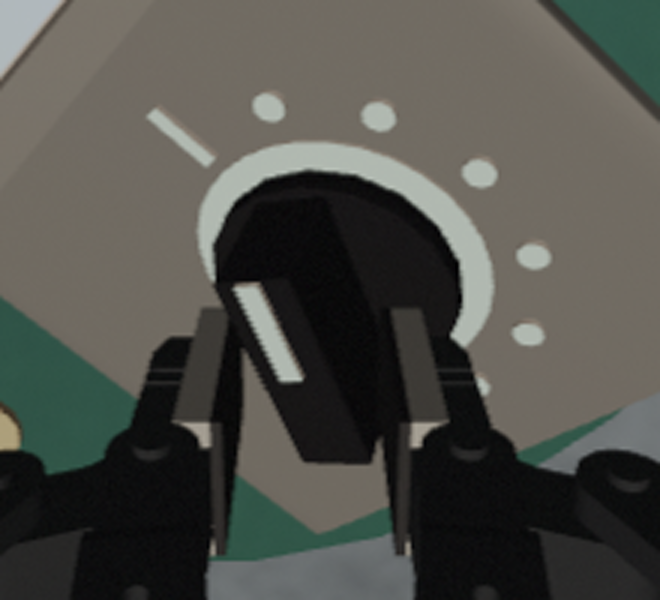

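apply_moves --pt "0 0 0 8" --pt "0 0 0 8" --pt "0 0 0 8" --pt "0 0 0 8" --pt "0 0 0 8" --pt "0 0 0 8" --pt "0 0 0 0"

```text
time_s: 14.0
eef_pos: [561.3, -71.4, 270.1]
ee_rot: [0.0, 0.998, 0.057, 0.001]
force: [0.6, 0.0, 0.7]
grip_width: 0.283
```

```bash
python3 - <<'E'
from h import *
c=snap('wrist','w8');s=readout.sense();print(s['eef_pos'],s['force'],s['wrist_torque'])
cv2.imwrite('pics/w8z.png',cv2.resize(c['img'][150:350,180:400,::-1],None,fx=3,fy=3,interpolation=cv2.INTER_CUBIC))
E
```

```text
[561.34331308 -71.50970376 270.05558401] [ 0.20217979 -0.28911037  0.0800924 ] [-0.004925    0.03488399  0.0071551 ]
```

View pics/w8z.png

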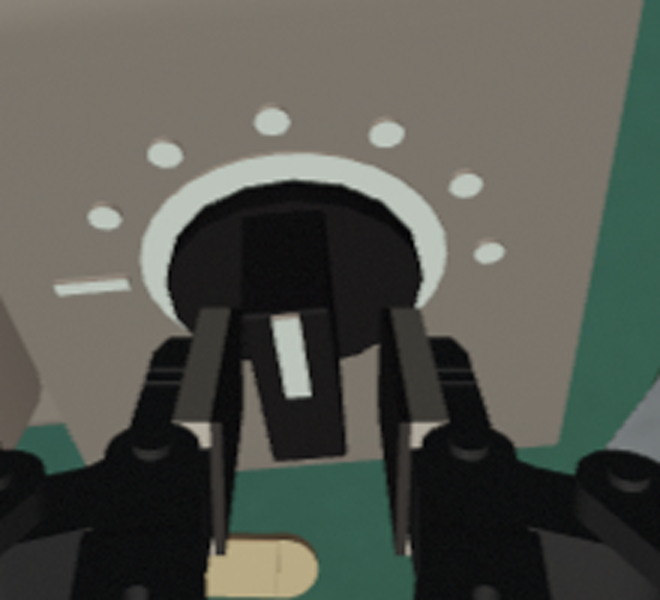

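apply_moves --pt "0 0 0 8" --pt "0 0 0 8" --pt "0 0 0 8" --pt "0 0 0 8" --pt "0 0 0 0" --pt "0 0 0 0"

```text
time_s: 14.65
eef_pos: [561.2, -71.6, 269.9]
ee_rot: [0.0, 0.976, -0.219, 0.0]
force: [0.1, -0.9, 0.2]
grip_width: 0.283
```

```bash
python3 - <<'E'
from h import *
c=snap('wrist','w9');s=readout.sense();print(s['eef_pos'],s['force'],s['wrist_torque'])
cv2.imwrite('pics/w9z.png',cv2.resize(c['img'][150:350,180:400,::-1],None,fx=3,fy=3,interpolation=cv2.INTER_CUBIC))
E
```

```text
[561.212996   -71.62571357 269.90118349] [-0.30756445 -0.69191085 -0.26657646] [ 0.04916147  0.01456497 -0.00147072]
```

View pics/w9z.png

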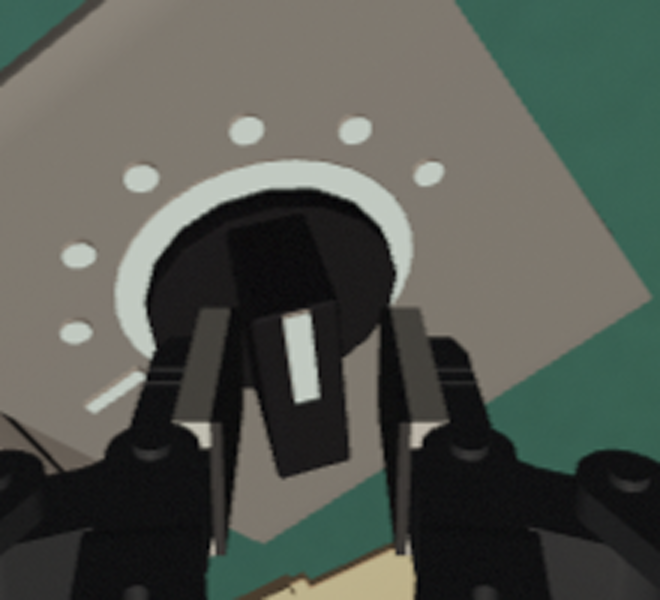

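apply_moves --pt "0 0 -1 0" --pt "0 0 -2 0" --pt "0 0 -4 0" --pt "0 0 -3 0" --pt "-3.5 0 0 0" --pt "-3.5 0 0 0" --pt "0 0 0 0"

```text
time_s: 15.4
eef_pos: [495.7, -39.8, 371.3]
ee_rot: [-0.0, 0.975, -0.22, 0.0]
force: [-0.4, 0.0, 0.2]
grip_width: 0.279
```

```bash
python3 - <<'E'
from h import *
c=snap('wrist','w10');s=readout.sense();print(s['eef_pos'],s['force'],s['time_s'])
t=capture('scene')['img'];cv2.imwrite('pics/s10.png',cv2.resize(t[150:270,190:350,::-1],None,fx=4,fy=4,interpolation=cv2.INTER_CUBIC))
E
```

```text
[497.11589383 -40.62396395 371.3003241 ] [ 0.99150886 -0.58805435 -0.25582858] 15.45
```

View pics/w10.png

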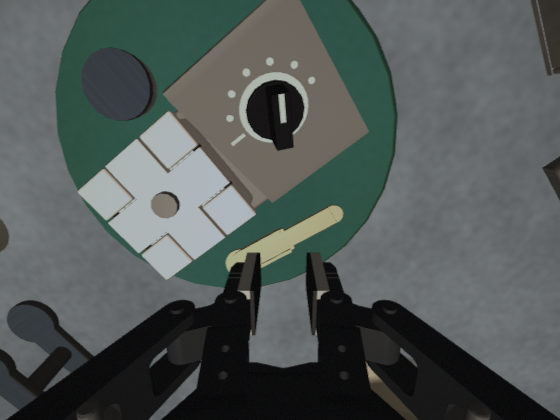

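View pics/s10.png

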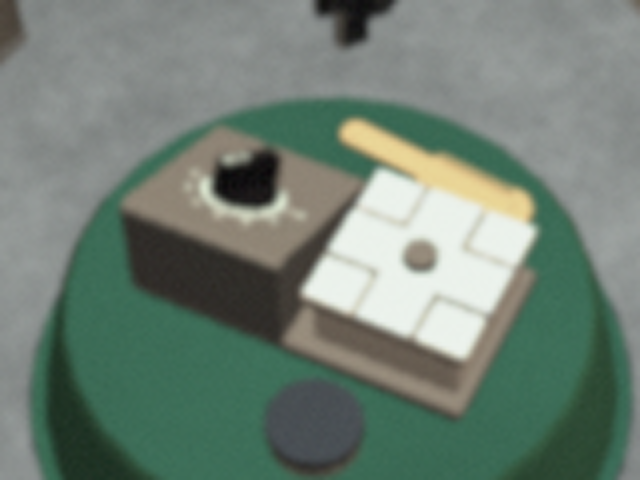

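```bash
python3 - <<'E'
from h import *
print(ctrl.finish_job())
E
```

```text
the job is handed in; nothing more can be done
None
```

The lid is pressed home at all four corners and the dial is on its fourth dot. I handed the job in at about 15.5 s of the 72 s allowed; no verdict was reported.

- **Lid:** I pressed each corner with the shut fingertips until it met the hard stop. All four stopped at the same height, with the TCP at 250.3–250.5 mm and 24–35 N on the wrist. In the last scene picture all four pieces look flush with the middle of the lid.
- **Dial:** It started at off. I straddled the bar with the fingers and turned the tool clockwise in three stages, checking a picture after each. In the last wrist picture the pointer line runs parallel to the line from the dial's centre to the fourth dot (about (270, 62)). The third and fifth dots are clearly off that line.
- **Release:** The arm was lifted clear, with only sensor noise on the wrist force. The tin and shoe horn look unmoved in the scene picture. I did not check the last, mug and bottle again at the end, but the arm stayed well above the table.

**Measurements that disagreed:** the wrist and top cameras differed by about 2–4 mm in where they placed the keeper and dial. The dial also sat about 5 mm farther back than the keeper's centre. Neither affected the result.

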